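# Lock a filter cassette behind its gate and tug-test it

### The arm

A 7-joint arm with a two-finger parallel gripper is mounted at the origin on a cart in front of the work surface, level with it; the furniture and walls round the work are solid. World frame = base frame: x ahead of the robot, y to its left, z up, the work surface at z = 0. Lengths are in m, angles in rad, forces in N, time in s.
With the tool pointing down it reaches from about 0.4 to 0.875 m from the base axis. Payload 19.3 kg.
Tool frame: the origin (TCP) lies midway between the tips of the shut fingers; the grasp point (between the pads) lies 19 mm behind it (bot.pinch_z is the distance from the TCP to the grasp point, in m); z points along the fingers, y is the direction in which the jaws open and shut (so a half turn about z gives the same grasp; the last joint's range is limited). The gripper opens to 85 mm and grips with 20 to 120 N. Pads are 22 mm wide; open, the fingers measure 114 mm over their backs; the gripper's body (76 mm by 85 mm) begins 54 mm behind the grasp point. The pads swing forward as they close: fully open they stand 13 mm farther back than shut.
Start: joints at [-1.171, 0.521, -0.036, 1.599, 0.021, 1.021, -0.113], TCP at [0.283, 0.557, 0.231] pointing down, gripper open.
Joint ranges: [-2.91, 2.91], [-0.3, 2.13], [-1.5, 1.42], [0.17, 2.43], [-1.26, 4.41], [0.16, 1.93], [-2.52, 2.52]. Speed limits (rad/s): [1.89, 1.89, 2.39, 2.39, 3.01, 3.01, 3.01].

### API

Orientations are given as [roll, pitch, yaw] about the fixed x, y, z axes, in that order (R = Rz(yaw) Ry(pitch) Rx(roll)).
In Python, from workcell import bot gives the robot as it stands. The module is installed in compiled form; this text tells all that it offers.
- The arm moves only by the tool move_arm, never from a script. Its argument "moves" is text: rows parted by semicolons, each of 4 numbers parted by spaces: the shift along the tool's x, y, z in mm, then the turn about the tool's z in rad. In form: dx dy dz yaw; .... A call has exactly 10 rows; each row is the pose to reach, as a shift and turn from the pose commanded when the call began, along the tool's axes at that moment; what a row does not reach only later rows make up. A row lasts 1/12 s, in which the tool goes at most 41.7 mm and 7.16 degrees, less where a joint would pass 70% of its speed; a pose out of reach is approached as far as the arm can. A call with a gripper value outside its range is refused whole. "grip" is the opening, from 0 (shut) to 1 (fully open), set as the call begins (left out, the last holds). The fingers move at their own pace and stop on an object; "grip_force" is the grip in N (left out, the last holds). Time passes only in rows, so rows that repeat a pose let the fingers close, or fill a call up. It gives the time, the measured TCP pose, the force and the opening at its end, in the units of the state.
- bot.observe(): the state, without advancing time (a new reading comes with each control period).
- bot.grab_frame(name): name is "scene" or "top"; returns a dict with "frame" (480x640x3 uint8, red, green, blue), "z_map" (480x640 float32, m along the optical axis (not along the pixel's ray), 0 where there is no reading), "K" (3x3 intrinsics, pixels), "dist" ([k1, k2, p1, p2, k3] as OpenCV has them; the pictures are not rectified), "eye" and "attitude" of the camera in the world. Camera axes: x right, y up, looking along -z (the intrinsics and any distortion apply to the point x, -y, -z); pixel columns grow to the right and rows downward; lengths in m; the calibration is good to about 2 mm. A picture is of the moment at which its call begins.
- bot.job_done(): hands the job in, once; it reports no verdict.
Trained networks look in a picture, given as the dict that the camera call returned (one of the last four; its "shot" number tells which), for a name from the list of things; names that differ only in an ending like _2 or _b are one class to them, and where a whole thing is asked for, a point or a joint stands for the part that bears it (a point fixed in the world has none). Each returns a list of dicts, best first, with "conf" (0 to 1); they miss things now and then, are a little off and sometimes report something else, mostly with a low value. They report only what shows in the picture. A call takes as long as a camera call.
- bot.search_frame(picture, label): "at" ([column, row] in pixels, amid what is visible of it).
- bot.pinpoint(picture, label): "at" ([column, row] in pixels: a listed point, or the origin of a listed thing).
The state is a dict: "clock": time; "qpos": joint angles; "qd": joint speeds; "joint_efforts": joint torques, N m; "position": TCP position; "tool_rot": TCP orientation; "force": force on the tool from outside, world axes, zero at the start; "moment": the same for the moment, N m; "grip_width": finger opening in m.
Only numpy, scipy, OpenCV 4.12 (cv2) and the standard library are available. Lean on these libraries where they do the work, as an engineer would, in place of code of your own. Each camera call takes 0.05 s, during which the arm holds its last target. There are 200 camera calls.

### The job

Secure the filter cassette of the small bench fume filter: push the cassette fully home, then slide its retaining gate all the way down in front of it. Then prove that the gate holds: hook the cassette's loop handle and draw it straight out with slowly rising force to about 12 N, hold that pull for a second, and ease off until the handle is slack; never pull with as much as 20 N. Leave the cassette home behind the closed gate, and the beaker and the bottles that stand round about undisturbed.

Things in the scene. Friction and masses are not known exactly. Their poses are not given: they have to be found in the camera images.
- filter_unit: bench fume filter, fixed: white box 150 (x) x 150 (y) x 54 mm with a 118 mm high fan block along its back. Origin: centre of its underside, on the bench. Its +x points from front to back: the cassette goes home along +x and is pulled out along -x; y across, z up. Level, turned up to 30 degrees. Two gate channels, 95 mm high, at its front corners (x -87 to -71, y 60 to 75 mm either side)
- cassette (a joint): how far the filter cassette stands out of the unit, m: 0 fully home (a firm stop), 0.045 farthest out. Box 112 mm wide, 36 mm high (6 to 42 mm above the bench) with a flat aluminium front that is at x -75 mm of the unit when home. It slides stiffly (about 2.5 N) and stays where it is left. With the gate down it has about 2 mm of play before it bears on the gate
- pull_handle (a joint): stretch of the cassette's spring-loaded loop handle relative to the cassette, m: 0 at rest, grows when pulled out along the unit's -x, 3 N per mm (12 N at 0.004 m), end of travel 0.009 m; it springs back to 0 when let go. Pushing it inwards pushes the cassette directly. At 12 N a dark ring on each stem has just come out of its brass bush
- pull_bar (a point): centre of the handle's cross bar: a round steel bar of 8 mm diameter, level, along the unit's y, 24 mm above the bench, 58 mm ahead of the cassette's front; it moves with the cassette. Two 8 mm stems at y -45 and +45 mm join it to the cassette, so there is an open window of 82 mm (y) x 48 mm (x, from the bar to the lowered gate) behind the bar that a fingertip can enter from above
- gate (a joint): height of the retaining gate above its closed place, m: 0 fully down, 0.044 fully up. A 4 mm steel plate across the unit's front, 132 mm wide, with two slots in its lower edge for the handle's stems. It slides straight up and down in the channels and stays where it is left (about 4.5 N of friction, weight 1.5 N, so about 3 N pushes it down). It can pass in front of the cassette only when the cassette is home within about 2 mm; otherwise it lands on top of the cassette
- gate_knob (a point): centre of the top face of the gate's round black knob, 26 mm diameter and 13 mm high, 76 mm above the bench when the gate is fully down; the knob stands on the gate's top lip, at x -65 mm, y 0 of the unit
- beaker_b: clear plastic beaker, 80 mm across, 98 mm tall, on the bench to the right of the cassette handle; origin at the centre of its underside
- small_bottle: brown bottle with a white cap, 52 mm across, 105 mm tall, on the bench close to the right side of the unit; origin at the centre of its underside
- wash_bottle_b: white squeeze bottle with a bent spout, 199 mm tall, to the right of the monitor; origin on its underside
- amber_bottle: brown bottle with a black cap, 60 mm across, 125 mm tall, to the right of the monitor; origin at the centre of its underside

How it is judged:
On the way, in this order (a step that is already met when the one before it is completed fails the run):
1. the cassette is fully home (value of joint cassette below 0.0025 m), for 0.1 s.
2. the gate is fully down in front of the cassette (value of joint gate below 0.003 m and value of joint cassette below 0.005 m), for 0.2 s.
3. the handle is pulled with at least 9 N for half a second and the locked cassette holds (all of step 2 and value of joint pull_handle above 0.003 m), for 0.5 s.
At the end, for the whole second after the job is handed in: the cassette is home (within 5 mm, i.e. within its play behind the gate), the gate is fully down (within 3 mm) and the handle is slack (stretched less than 0.7 mm) (all of step 2 and value of joint pull_handle below 0.0007 m); the robot touches nothing.
It fails at once if the handle is pulled with 20 N or more (value of joint pull_handle above 0.00667 m).
It fails at once if the beaker or a bottle is shifted by more than 20 mm (distance of any of beaker_b, small_bottle, wash_bottle_b, amber_bottle from where it was at the start of the episode above 0.02 m).
It also fails if it takes over 64 s, if anything falls off the work surface, if the arm or the gripper's body presses on something with over 40 N, if the wrist force passes 120 N, or if a joint passes its speed limit or range.

## Working session

There is one attempt and no reset: what is moved stays moved. The work goes in short steps, Python scripts to look and compute and a tool call to move; the robot and the scene stay as the last step left them, time stands still between calls to the robot, and variables do not carry over. Pictures are saved under pics/ and viewed, about 8 in all and at most 12, crops included, and the job is handed in when it is done.

Besides the shell and the picture viewer there is one more tool, called after ">>>" as name(argument=value, ...) on one line, values as JSON. move_arm: Moves the arm, as the interface text tells. Its arguments: {"type":"object","properties":{"moves":{"type":"string"},"grip":{"type":"number"},"grip_force":{"type":"number"}},"required":["moves"]}

```bash
mkdir -p pics
cat > h.py <<'E'
import numpy as np, cv2
from workcell import bot
from scipy.spatial.transform import Rotation as R
def att(a):
    a=np.array(a,float)
    return a if a.shape==(3,3) else (R.from_euler('xyz',a).as_matrix() if a.size==3 else R.from_quat(a).as_matrix())
def ray(p,uv):
    n=cv2.undistortPoints(np.array([[uv]],float),p['K'],np.array(p['dist'],float))[0,0]
    return att(p['attitude'])@np.array([n[0],-n[1],-1.])
def atz(p,uv,z):
    d=ray(p,uv); e=np.array(p['eye']); return e+d*(z-e[2])/d[2]
def dep(p,uv):
    c,r=int(round(uv[0])),int(round(uv[1])); w=p['z_map'][max(r-2,0):r+3,max(c-2,0):c+3]; w=w[w>0]
    return None if w.size==0 else np.array(p['eye'])+ray(p,uv)*np.median(w)
def proj(p,X):
    q=att(p['attitude']).T@(np.array(X)-p['eye']); 
    return cv2.projectPoints(np.array([[q[0],-q[1],-q[2]]]),np.zeros(3),np.zeros(3),p['K'],np.array(p['dist'],float))[0][0,0]
def save(p,n,crop=None,s=1):
    f=p['frame'][:,:,::-1]
    if crop: c0,r0,c1,r1=crop; f=f[r0:r1,c0:c1]
    cv2.imwrite('pics/'+n,cv2.resize(f,None,fx=s,fy=s,interpolation=cv2.INTER_CUBIC))
E
python3 - <<'E'
from h import *
np.set_printoptions(precision=4,suppress=True)
print(bot.observe())
for n in ['scene','top']:
    p=bot.grab_frame(n); save(p,n+'0.png'); print(n,p['eye'],p['attitude'],p['K'][0,0])
    for l in ['filter_unit','cassette','pull_bar','gate_knob','gate','beaker_b','small_bottle']:
        for d in bot.pinpoint(p,l)[:2]: print(l,d['at'],round(d['conf'],2),dep(p,d['at']))
E
```

```text
{'clock': 0.0, 'qpos': array([-1.1712,  0.522 , -0.0363,  1.6   ,  0.0212,  1.021 , -0.1128]), 'qd': array([ 0.0013,  0.0003,  0.0003,  0.0004, -0.001 ,  0.0009, -0.0001]), 'joint_efforts': array([ -0.0007, -92.7105,   1.979 , -36.9937,   0.0176,   0.0082,
        -0.    ]), 'position': array([0.2828, 0.557 , 0.2308]), 'tool_rot': array([-3.1406,  0.0001,  2.6718]), 'force': array([-0.3943, -0.4174,  0.0827]), 'moment': array([-0.0119, -0.0327,  0.0003]), 'grip_width': 0.08538846378880569}
scene [ 0.0847 -0.8155  0.8071] [ 0.9468 -0.0085 -0.4502] 540.1351234840037
filter_unit [293.9, 209.4] 0.93 [0.5465 0.2817 0.0502]
filter_unit [273.2, 177.5] 0.43 [0.5189 0.3505 0.1166]Traceback (most recent call last):
  File "<stdin>", line 7, in <module>
ValueError: it knows: amber_bottle, beaker, filter_unit, gate_knob, pull_bar, small_bottle, wash_bottle
```

Run:
```python
from h import *
np.set_printoptions(precision=4,suppress=True)
for n in ['scene','top']:
    p=bot.grab_frame(n); save(p,n+'1.png'); print(n,p['eye'],p['attitude'],p['K'][0,0])
    for l in ['filter_unit','pull_bar','gate_knob','beaker','small_bottle','amber_bottle','wash_bottle']:
        for d in bot.pinpoint(p,l)[:2]: print(l,d['at'],round(d['conf'],2),dep(p,d['at']),atz(p,d['at'],{'pull_bar':.024,'gate_knob':.12}.get(l,0)))
```

```text
scene [ 0.0847 -0.8155  0.8071] [ 0.9468 -0.0085 -0.4502] 540.1351234840037
filter_unit [292.3, 212.3] 0.87 [0.513  0.2125 0.0907] [0.5671 0.3426 0.    ]
filter_unit [282.8, 252.1] 0.43 [0.4669 0.1686 0.0135] [0.4734 0.1854 0.    ]
pull_bar [274.0, 176.9] 0.24 [0.5211 0.3503 0.118 ] [0.5806 0.5092 0.024 ]
gate_knob [273.8, 177.7] 0.56 [0.5196 0.3479 0.1172] [0.5178 0.3431 0.12  ]
beaker [284.1, 250.2] 0.64 [0.4696 0.1664 0.0199] [0.4794 0.1913 0.    ]
small_bottle [304.7, 229.4] 0.84 [0.5492 0.2203 0.0244] [0.5637 0.2526 0.    ]
amber_bottle [447.9, 327.1] 0.81 [ 0.5184 -0.3758  0.2256] [ 0.6866 -0.2052  0.    ]
amber_bottle [286.2, 248.6] 0.57 [0.475  0.1657 0.0235] [0.4867 0.1952 0.    ]
top [0.4117 0.1026 1.2359] [ 0.119  -0.0001 -1.5694] 558.2146113203336
filter_unit [202.9, 213.2] 0.64 [0.5768 0.3554 0.0544] [0.5844 0.3671 0.    ]
pull_bar [207.5, 282.1] 0.72 [0.4306 0.3481 0.0239] [0.4306 0.348  0.024 ]
pull_bar [458.9, 167.1] 0.49 [ 0.6678 -0.1839  0.1013] [ 0.6852 -0.2034  0.024 ]
gate_knob [194.5, 234.1] 0.98 [0.5255 0.3579 0.1169] [0.5252 0.3572 0.12  ]
beaker [280.6, 256.7] 0.6 [0.4873 0.1919 0.0016] [0.4873 0.192  0.    ]
beaker [430.2, 204.6] 0.2 [ 0.5524 -0.0761  0.3342] [ 0.6046 -0.1423  0.    ]
small_bottle [260.3, 222.0] 0.64 [0.5526 0.2273 0.0983] [0.5647 0.2381 0.    ]
amber_bottle [457.3, 169.7] 0.76 [ 0.6645 -0.1829  0.0909] [ 0.6846 -0.2056  0.    ]
wash_bottle [425.4, 208.4] 0.9 [ 0.5501 -0.0731  0.3074] [ 0.596  -0.1313  0.    ]
```

View pics/scene1.png

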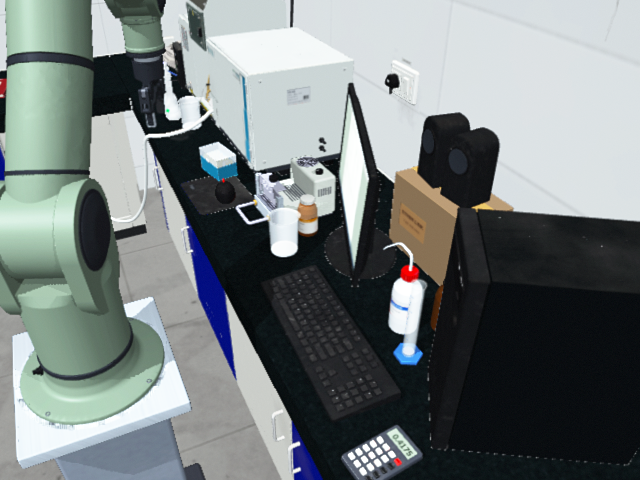

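View pics/top1.png

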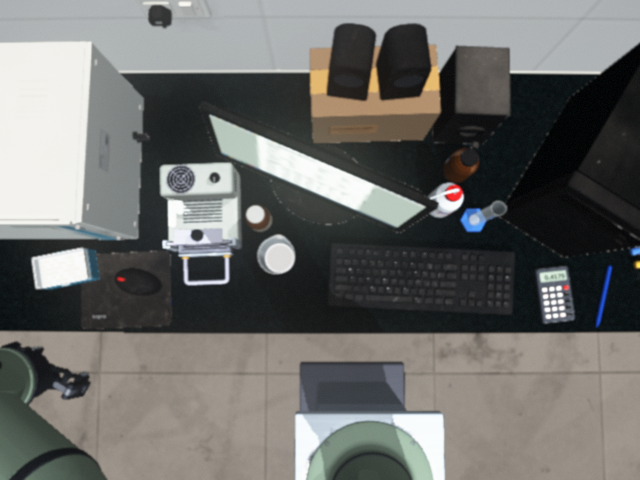

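Run:
```python
from h import *
np.set_printoptions(precision=4,suppress=True)
p=bot.grab_frame('top'); save(p,'top2.png',(150,150,310,300),5)
pts=[];uvs=[]
for r in range(150,300):
    for c in range(150,310):
        z=p['z_map'][r,c]
        if z>0: pts.append(p['eye']+ray(p,(c,r))*z); uvs.append((c,r))
pts=np.array(pts);uvs=np.array(uvs)
for lo,hi in [(.108,.128),(.045,.062),(.085,.1),(.015,.032)]:
    m=(pts[:,2]>lo)&(pts[:,2]<hi)
    M=np.zeros((150,160),np.uint8); M[uvs[m][:,1]-150,uvs[m][:,0]-150]=1
    n,L,S,C=cv2.connectedComponentsWithStats(M)
    lab=L[uvs[:,1]-150,uvs[:,0]-150]
    for i in range(1,n):
        if S[i,4]>60:
            q=pts[(lab==i)]; print(lo,S[i],q.mean(0),cv2.minAreaRect(q[:,:2].astype(np.float32)*1000))
```

```text
0.108 [ 65   0  95  39 237] [0.6606 0.2226 0.1177] ((661.2003784179688, 223.9669647216797), (210.07321166992188, 5.281177520751953), 68.04205322265625)
0.108 [  10   12   74   35 2296] [0.638  0.358  0.1175] ((639.6781616210938, 358.6640930175781), (67.03330993652344, 151.1709747314453), 2.2922282218933105)
0.108 [ 41  79  13  13 135] [0.5239 0.3531 0.1171] ((523.7803344726562, 353.41717529296875), (24.418027877807617, 24.497892379760742), 87.6602554321289)
0.045 [  17   39   72   58 2344] [0.5719 0.3525 0.0536] ((566.0595092773438, 356.0063781738281), (125.0871810913086, 152.5000457763672), 1.9736684560775757)
0.085 [ 66   3  94  41 249] [0.6533 0.2142 0.0935] ((658.1484375, 224.16705322265625), (211.62106323242188, 6.142405986785889), 67.22882080078125)
0.085 [108  85  36  39 251] [0.4899 0.1976 0.0948] ((485.018798828125, 195.21221923828125), (74.35154724121094, 73.63104248046875), 38.87163543701172)
0.015 [ 32 104  49  31 360] [0.4493 0.3525 0.0265] ((457.73638916015625, 351.1092529296875), (62.461456298828125, 104.47028350830078), 2.433199644088745)
0.015 [  0 124  10  21 109] [0.4253 0.4635 0.0242] ((426.45379638671875, 465.2332763671875), (43.40863800048828, 20.073406219482422), 1.6827646493911743)
```

View pics/top2.png

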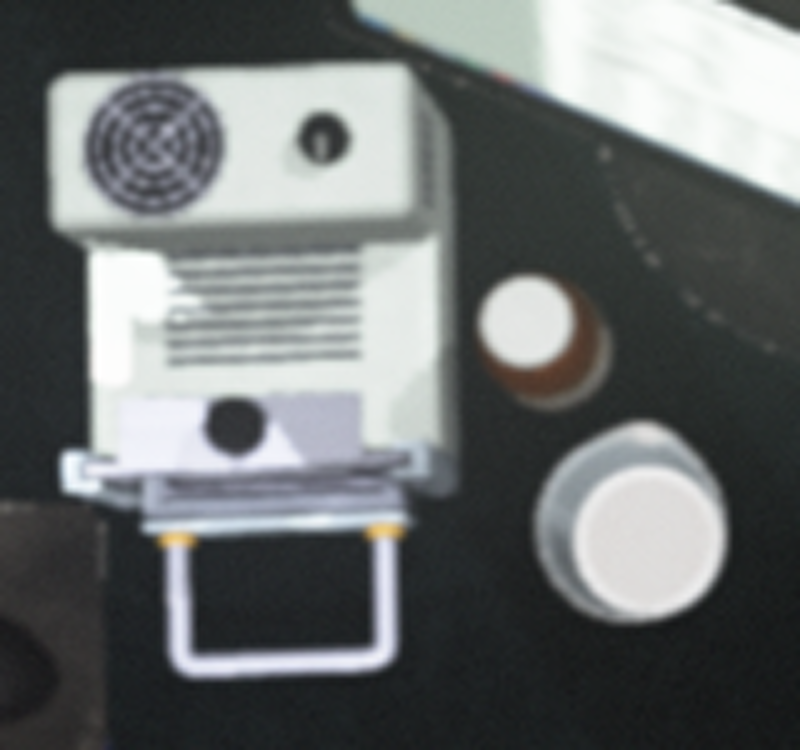

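>>> move_arm(moves="-28 -19 0 -0.08; -57 -38 0 -0.16; -85 -57 10 -0.24; -113 -76 25 -0.32; -142 -95 45 -0.40; -170 -114 70 -0.46; -198 -132 95 -0.508; -198 -132 110 -0.508; -198 -132 110 -0.508; -198 -132 110 -0.508", grip=0, grip_force=40)

```text
clock: 1.78
position: [0.3995, 0.3502, 0.1213]
tool_rot: [-3.141, -0.001, -3.104]
force: [0.2, 0.5, -0.4]
grip_width: 0.0001
```

>>> move_arm(moves="0 0 20 0; 0 0 40 0; 0 0 60 0; 0 0 75 0; 0 0 88 0; 0 0 98 0; 0 0 104 0; 0 0 105 0; 0 0 105 0; 0 0 105 0")

```text
clock: 2.62
position: [0.4, 0.3505, 0.0171]
tool_rot: [3.141, 0.001, -3.103]
force: [-0.3, 0.2, 0.9]
grip_width: -0.0001
```

Run:
```python
from h import *
p=bot.grab_frame('top'); q=bot.grab_frame('scene')
f=np.hstack([cv2.resize(a['frame'][r0:r0+110,c0:c0+110,::-1],(400,400),interpolation=cv2.INTER_CUBIC) for a,r0,c0 in [(p,200,160),(q,140,220)]])
cv2.imwrite('pics/c3.png',f); print(bot.observe()['position'],bot.observe()['force'])
```

```text
[0.40006729 0.35028019 0.01703618] [ 0.1524343   0.14667531 -0.31657593]
```

View pics/c3.png

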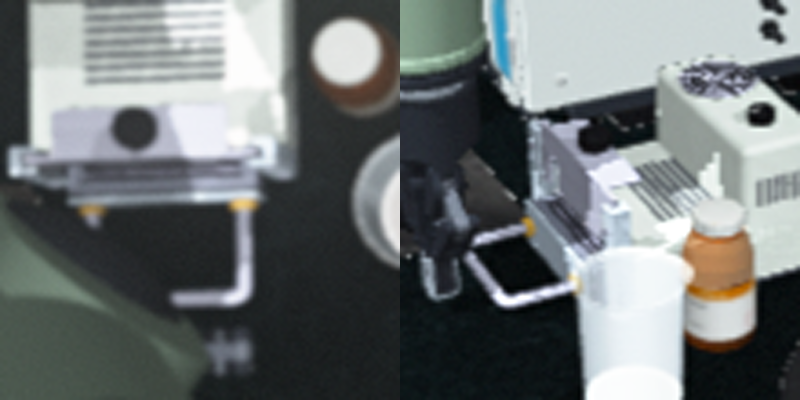

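>>> move_arm(moves="-5 0 0 0; -9 0 0 0; -13 0 0 0; -17 0 0 0; -21 0 0 0; -25 0 0 0; -29 0 0 0; -32 0 0 0; -35 0 0 0; -36 0 0 0")

```text
clock: 3.55
position: [0.4362, 0.3513, 0.0163]
tool_rot: [3.142, 0.0, -3.104]
force: [-2.2, -0.0, 1.2]
grip_width: 0.0001
```

>>> move_arm(moves="-1 0 0 0; -2 0 0 0; -3 0 0 0; -4 0 0 0; -4.5 0 0 0; -5 0 0 0; -5.5 0 0 0; -6 0 0 0; -6.5 0 0 0; -7 0 0 0")

```text
clock: 4.38
position: [0.4427, 0.3516, 0.0163]
tool_rot: [-3.142, 0.0, -3.103]
force: [-2.7, 0.3, 0.7]
grip_width: -0.0001
```

>>> move_arm(moves="-0.5 0 0 0; -1 0 0 0; -1.5 0 0 0; -2 0 0 0; -2.5 0 0 0; -3 0 0 0; -3.5 0 0 0; -4 0 0 0; -4.5 0 0 0; -5 0 0 0")

```text
clock: 5.22
position: [0.4434, 0.3515, 0.0157]
tool_rot: [-3.139, -0.007, -3.101]
force: [-30.5, -2.1, 15.4]
grip_width: 0.0001
```

>>> move_arm(moves="5 0 0 0; 12 0 0 0; 25 0 0 0; 25 0 -35 0; 25 0 -75 0; 25 0 -115 0; 0 0 -132 0; -38 0 -132 0; -76 0 -132 0; -76 0 -132 0")

```text
clock: 6.05
position: [0.5304, 0.3531, 0.1488]
tool_rot: [3.141, 0.005, -3.108]
force: [0.9, -0.8, -0.2]
grip_width: -0.0003
```

Run:
```python
from h import *
np.set_printoptions(precision=4,suppress=True)
print(bot.observe()['position'])
p=bot.grab_frame('top'); q=bot.grab_frame('scene')
for a in (p,q):
  for l,z in (('pull_bar',.024),('gate_knob',.12)):
    for d in bot.pinpoint(a,l)[:1]: print(l,d['at'],d['conf'],dep(a,d['at']),atz(a,d['at'],z))
f=np.hstack([cv2.resize(a['frame'][r0:r0+110,c0:c0+110,::-1],(400,400),interpolation=cv2.INTER_CUBIC) for a,r0,c0 in [(p,200,160),(q,130,220)]])
cv2.imwrite('pics/c4.png',f)
```

```text
[0.5304 0.3531 0.1488]
gate_knob [261.7, 221.9] 0.41 [0.5543 0.2257 0.0861] [0.5501 0.2221 0.12  ]
pull_bar [252.5, 214.0] 0.73 [0.4546 0.3485 0.0219] [0.4536 0.3455 0.024 ]
gate_knob [275.0, 176.4] 0.81 [0.5249 0.3527 0.1174] [0.5232 0.3482 0.12  ]
```

View pics/c4.png

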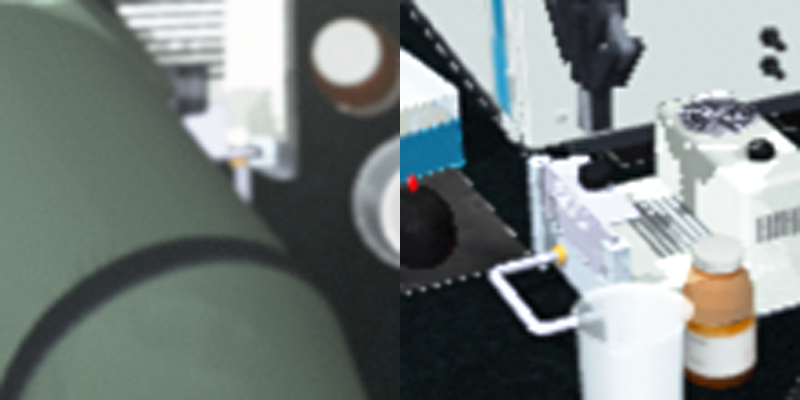

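>>> move_arm(moves="0 0 8 0; 0 0 16 0; 0 0 22 0; 0 0 27 0; 0 0 32 0; 0 0 37 0; 0 0 42 0; 0 0 47 0; 0 0 52 0; 0 0 56 0")

```text
clock: 7.18
position: [0.5236, 0.3546, 0.0917]
tool_rot: [-3.142, -0.0, -3.103]
force: [-1.9, -1.1, 4.6]
grip_width: 0.0004
```

>>> move_arm(moves="0 0 2 0; 0 0 4 0; 0 0 6 0; 0 0 8 0; 0 0 10 0; 0 0 12 0; 0 0 13 0; 0 0 14 0; 0 0 15 0; 0 0 16 0")

```text
clock: 8.02
position: [0.5237, 0.3547, 0.0763]
tool_rot: [3.142, 0.0, -3.103]
force: [-2.1, 0.5, 3.3]
grip_width: -0.0002
```

>>> move_arm(moves="0 0 0.5 0; 0 0 1 0; 0 0 1.5 0; 0 0 2 0; 0 0 2.5 0; 0 0 2.5 0; 0 0 2.5 0; 0 0 2.5 0; 0 0 2.5 0; 0 0 2.5 0")

```text
clock: 8.85
position: [0.5237, 0.3548, 0.0757]
tool_rot: [3.141, 0.001, -3.104]
force: [-12.6, -6.8, 34.5]
grip_width: 0.0001
```

>>> move_arm(moves="0 0 0 0; 0 0 -10 0; 0 0 -30 0; 0 0 -57 0; 14 0 -57 0; 28 0 -57 0; 42 0 -57 0; 42 0 -57 0; 42 0 -40 0; 42 0 -25 0")

```text
clock: 9.68
position: [0.4825, 0.3534, 0.099]
tool_rot: [3.141, 0.002, -3.103]
force: [-0.7, 0.6, -0.4]
grip_width: 0.0
```

Run:
```python
from h import *
np.set_printoptions(precision=4,suppress=True)
print(bot.observe()['position'],bot.observe()['force'])
q=bot.grab_frame('scene')
for l,z in (('pull_bar',.024),('gate_knob',.076)):
    for d in bot.pinpoint(q,l)[:1]: print(l,d['at'],d['conf'],dep(q,d['at']),atz(q,d['at'],z))
save(q,'c5.png',(230,140,330,240),6)
```

```text
[0.4825 0.3534 0.099 ] [-0.7444  0.6154 -0.4286]
pull_bar [251.3, 212.1] 0.59 [0.4538 0.3553 0.0242] [0.4539 0.3556 0.024 ]
gate_knob [278.7, 189.3] 0.64 [0.5474 0.3882 0.0539] [0.5338 0.3529 0.076 ]
```

View pics/c5.png

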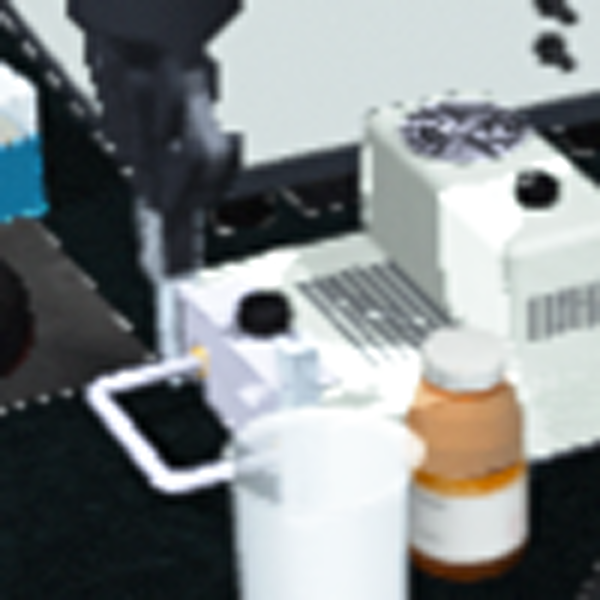

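>>> move_arm(moves="0 0 12 0; 0 0 24 0; 0 0 36 0; 0 0 46 0; 0 0 56 0; 0 0 65 0; 0 0 73 0; 0 0 80 0; 0 0 84 0; 0 0 85 0")

```text
clock: 10.67
position: [0.4814, 0.3529, 0.013]
tool_rot: [-3.141, -0.001, -3.103]
force: [0.1, -0.2, -0.1]
grip_width: -0.0001
```

>>> move_arm(moves="1 0 0 0; 2 0 0 0; 3 0 0 0; 4 0 0 0; 5 0 0 0; 6 0 0 0; 7 0 0 0; 7 0 0 0; 7 0 0 0; 7 0 0 0")

```text
clock: 11.5
position: [0.4748, 0.3528, 0.0138]
tool_rot: [-3.142, 0.0, -3.103]
force: [-0.2, 0.7, 0.0]
grip_width: 0.0003
```

>>> move_arm(moves="0.3 0 0 0; 0.6 0 0 0; 0.9 0 0 0; 1.2 0 0 0; 1.5 0 0 0; 1.8 0 0 0; 2.1 0 0 0; 2.4 0 0 0; 2.7 0 0 0; 3 0 0 0")

```text
clock: 12.33
position: [0.4719, 0.3527, 0.0139]
tool_rot: [3.141, 0.0, -3.104]
force: [2.0, -0.6, -0.2]
grip_width: -0.0
```

>>> move_arm(moves="0.3 0 0 0; 0.6 0 0 0; 0.9 0 0 0; 1.2 0 0 0; 1.5 0 0 0; 1.8 0 0 0; 2 0 0 0; 2 0 0 0; 2 0 0 0; 2 0 0 0")

```text
clock: 13.17
position: [0.4697, 0.3526, 0.0138]
tool_rot: [-3.142, -0.0, -3.103]
force: [2.5, 0.5, -0.6]
grip_width: 0.0
```

>>> move_arm(moves="0.3 0 0 0; 0.6 0 0 0; 0.9 0 0 0; 1.2 0 0 0; 1.4 0 0 0; 1.6 0 0 0; 1.8 0 0 0; 2 0 0 0; 2 0 0 0; 2 0 0 0")

```text
clock: 14.0
position: [0.4681, 0.3525, 0.0139]
tool_rot: [3.141, 0.001, -3.104]
force: [5.8, 0.5, -1.8]
grip_width: 0.0001
```

>>> move_arm(moves="0.3 0 0 0; 0.6 0 0 0; 0.9 0 0 0; 1.2 0 0 0; 1.5 0 0 0; 1.8 0 0 0; 2.1 0 0 0; 2.3 0 0 0; 2.5 0 0 0; 2.5 0 0 0")

```text
clock: 14.83
position: [0.4664, 0.3525, 0.014]
tool_rot: [3.141, 0.002, -3.104]
force: [10.9, 0.8, -3.5]
grip_width: -0.0002
```

Rise the last bit to about 12 N and hold.

>>> move_arm(moves="0.1 0 0 0; 0.2 0 0 0; 0.3 0 0 0; 0.4 0 0 0; 0.5 0 0 0; 0.5 0 0 0; 0.5 0 0 0; 0.5 0 0 0; 0.5 0 0 0; 0.5 0 0 0")

```text
clock: 15.67
position: [0.4661, 0.3524, 0.014]
tool_rot: [3.141, 0.002, -3.104]
force: [11.2, 1.0, -4.1]
grip_width: -0.0001
```

Run:
```python
from h import *
q=bot.grab_frame('scene'); print(bot.observe()['position'],bot.observe()['force'])
save(q,'c6.png',(235,165,315,225),10)
```

```text
[0.46607455 0.35247827 0.01399887] [11.37234257  0.53748084 -4.75658098]
```

>>> move_arm(moves="0 0 0 0; 0 0 0 0; 0 0 0 0; 0 0 0 0; 0 0 0 0; 0 0 0 0; 0 0 0 0; 0 0 0 0; 0 0 0 0; 0 0 0 0")

```text
clock: 16.55
position: [0.4661, 0.3525, 0.014]
tool_rot: [3.141, 0.002, -3.104]
force: [12.0, -0.1, -6.1]
grip_width: 0.0002
```

View pics/c6.png

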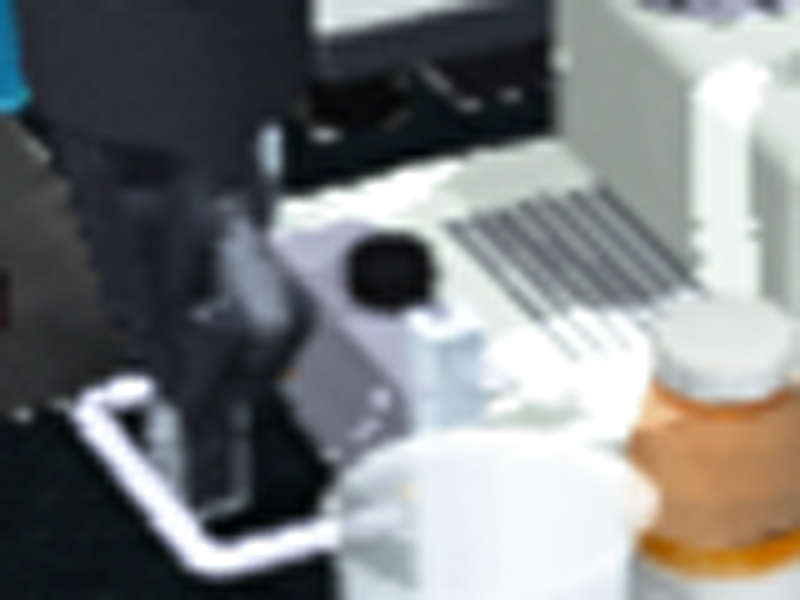

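>>> move_arm(moves="-0.6 0 0 0; -1.2 0 0 0; -1.8 0 0 0; -2.4 0 0 0; -3 0 0 0; -3.6 0 0 0; -4.2 0 0 0; -4.8 0 0 0; -5.4 0 0 0; -6 0 0 0")

```text
clock: 17.38
position: [0.4703, 0.3526, 0.0137]
tool_rot: [-3.141, -0.001, -3.103]
force: [-0.7, 0.4, 0.5]
grip_width: 0.0003
```

>>> move_arm(moves="-1 0 0 0; -2 0 0 0; -3 0 0 0; -4 0 0 0; -5 0 0 0; -6 0 0 0; -7 0 0 0; -8 0 0 0; -9 0 0 0; -9 0 0 0")

```text
clock: 18.22
position: [0.4799, 0.353, 0.0138]
tool_rot: [3.142, 0.0, -3.104]
force: [0.4, -0.4, -0.3]
grip_width: 0.0001
```

>>> move_arm(moves="0 0 -10 0; 0 0 -25 0; 0 0 -45 0; 0 0 -70 0; 0 0 -100 0; 0 0 -130 0; 0 0 -160 0; 0 30 -190 0; 0 70 -200 0; 0 100 -200 0")

```text
clock: 19.05
position: [0.4763, 0.456, 0.2187]
tool_rot: [3.137, 0.004, -3.104]
force: [0.7, 0.4, -0.2]
grip_width: -0.0003
```

>>> move_arm(moves="15 40 0 0; 30 80 0 0; 45 110 0 0; 60 140 0 0; 75 160 0 0; 75 160 0 0; 75 160 0 0; 75 160 0 0; 75 160 0 0; 75 160 0 0")

```text
clock: 19.88
position: [0.3959, 0.609, 0.2143]
tool_rot: [-3.142, 0.0, -3.105]
force: [-0.6, 0.1, 0.0]
grip_width: -0.0003
```

Run:
```python
from h import *
np.set_printoptions(precision=4,suppress=True)
print(bot.observe()['position'],bot.observe()['force'])
p=bot.grab_frame('top'); q=bot.grab_frame('scene')
for a in (p,q):
  for l,z in (('pull_bar',.024),('gate_knob',.076),('beaker',0),('small_bottle',0)):
    for d in bot.pinpoint(a,l)[:1]: print(l,d['at'],d['conf'],dep(a,d['at']),atz(a,d['at'],z))
f=np.hstack([cv2.resize(a['frame'][r0:r0+110,c0:c0+110,::-1],(400,400),interpolation=cv2.INTER_CUBIC) for a,r0,c0 in [(p,200,180),(q,150,230)]])
cv2.imwrite('pics/c7.png',f)
```

```text
[0.3959 0.609  0.2143] [-0.6245  0.1189  0.0031]
pull_bar [206.9, 271.1] 0.6 [0.4543 0.3501 0.0231] [0.4543 0.3499 0.024 ]
gate_knob [197.5, 234.6] 0.95 [0.5286 0.361  0.0756] [0.5286 0.3609 0.076 ]
beaker [277.9, 255.4] 0.9 [0.4901 0.1979 0.0012] [0.4902 0.198  0.    ]
small_bottle [261.2, 218.5] 0.82 [0.559  0.2249 0.1043] [0.5726 0.2362 0.    ]
gate_knob [276.0, 189.1] 0.93 [0.5284 0.3587 0.0749] [0.5277 0.357  0.076 ]
beaker [287.4, 251.8] 0.73 [0.4774 0.1645 0.0139] [0.4842 0.1817 0.    ]
small_bottle [306.0, 229.7] 0.95 [0.5528 0.2201 0.0226] [0.5662 0.2499 0.    ]
```

View pics/c7.png

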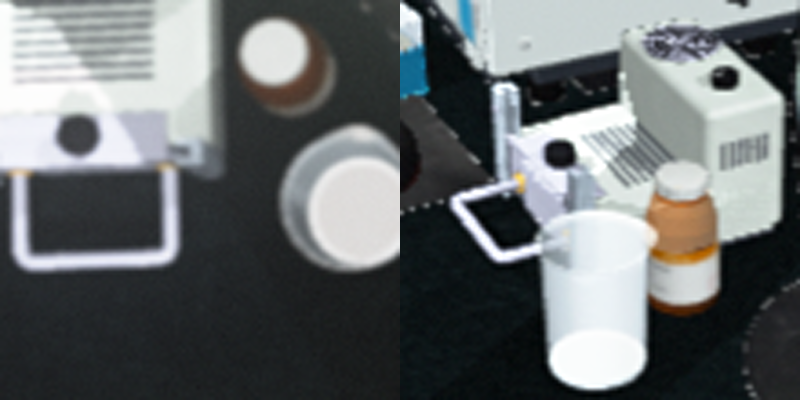

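```bash
python3 -c "
from workcell import bot
print(bot.job_done())"
```

```text
the job is handed in; nothing more can be done
None
```

I pushed the cassette home, closed the gate and pull-tested the handle. I handed the job in just after 19.9 s; no verdict is reported.

- **Cassette home:** I pushed the handle bar in with the shut fingers until it hit the firm stop, at about 30 N.
- **Gate down:** I pressed the knob down to its stop. The fingertips reached z = 0.0757 m, against 0.076 m expected.
- **Pull test:** I hooked the bar from inside the window and raised the pull slowly. It read 10.9 N to 12.0 N for about 1.7 s, and the gate held. I then eased off to zero and withdrew the arm.

The last pictures, taken with the arm clear, show:

- **Gate:** the knob top is at about z 0.075 m, so the gate is down.
- **Cassette:** the bar is at x 0.454 m, about 2 to 4 mm out from my two home estimates (0.457 and 0.458 m). This fits the cassette resting against the gate within its play.
- **Handle:** it is free. I saw no rings on the stems, but I did not check them closely; the arm hid part of the handle in the picture taken under pull. The pull is judged from the wrist force and bar travel only.
- **Beaker and small bottle:** both still stand where they were, and the network's position readings differ by under 10 mm from the first ones.
- **Wash bottle and amber bottle:** I did not measure these again; the arm never went near them.

Two small disagreements came up. A downward force of about 6 N appeared at the hook during the pull and vanished on release. The network's knob position in the last pictures was also several mm off from where I had pressed it.

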